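# Rebuild the transformer stack and refit the knob on an amplifier test box

### The job

Put the amplifier test box back together: on the square aluminium mount with the tall spigot stack the flat rubber pad ring, then the copper-wound toroid, then the grey steel bell, neck up, as a cover over the toroid; last, seat the black knob cap fully down over the short brass shaft on the small dark plate. Keep to that order, set each part down instead of dropping it, and let go of each before taking the next. Leave the bus bar, the capacitor and the screwdriver where they lie.

Things in the scene. Friction and masses are not known exactly. Their poses are not given: they have to be found in the camera images.
- pad_ring: flat black rubber ring lying on the desk: outer diameter 60, hole 26, 8 mm thick, about 25 g. Origin: centre of its underside; z up along its axis.
- toroid: copper-wound toroidal transformer, a thick upright-walled ring lying flat on the desk: outer diameter 54, hole 26, height 24 mm, about 220 g. Origin: centre of its underside; z up along its axis.
- bell: grey steel cover, neck up on the desk: round skirt 68 outside, 64 inside, 14 mm deep, closed by a 3 mm disc (top face 17 mm above the rim); from it rises a tubular neck 30 mm across, to 37 mm above the rim, the place to grip. A 24 mm hole runs through disc and neck. About 130 g. Origin: on the axis at the skirt's lower rim; z up.
- knob_cap: black plastic knob cap standing on the desk, round, diameter 32, height 26 mm, with a thin white line on top; from below a round bore of diameter 16, 18 mm deep. About 25 g. Origin: centre of its underside; z up.
- transformer_mount: fixed on the test box: square aluminium plate 84 x 84 x 6 mm with a central tapered steel spigot 48 mm tall above the plate, diameter 21 at its foot, 19 at 22 mm, 12 at 44 mm, tip 6. Seated over it, undersides lie 6 (pad ring), 14 (toroid) and 24 mm (bell rim) above the origin. Origin: centre of the plate's underside, on the box top, 60 mm above the desk; z up.
- control_mount: fixed on the test box: small dark steel plate 56 x 56 x 4 mm with a central upright brass shaft, diameter 9, 14 mm tall above the plate, pointed tip. The knob cap goes loosely over the shaft; its rim rests on the plate, 4 mm above the origin. Origin: centre of the plate's underside, on the box top, 60 mm above the desk; z up.
- test_box: grey amplifier test box, fixed, 170 (its x) x 260 (its y) x 60 mm high; small chrome toggle 17 mm tall on its top at the middle of the -x edge, cam-lock panel on its -y end. It carries both mounts, one towards each end of its y axis (which is where varies), about 124 mm apart. Origin: centre of its underside; z up.
- bus_bar: bystander: flat copper bar 80 x 16 x 6 mm lying among the parts; leave it alone. Origin: centre of its underside; x along its length.
- capacitor: bystander: blue upright cylinder, diameter 25, height 34 mm, with a bare aluminium top; leave it alone. Origin: centre of its underside.
- screwdriver: bystander: screwdriver 180 mm long lying beyond the parts; leave it alone. Its handle points to its -x.
Things that resemble listed ones, but are neither listed nor needed, are in the scene too. Several things have the shape of the pad_ring; the one meant has the colours described above.

How it is judged:
By the outcome, as a careful person would: the job done as asked, in the order asked, and still so for the second after the job is handed in, with the robot touching nothing.
It also fails if it takes over 109 s, if anything falls off the work surface, if the arm or the gripper's body presses on something with over 40 N, if the wrist force passes 120 N, or if a joint passes its speed limit or range.

### The arm

A 7-joint arm with a two-finger parallel gripper is mounted at the origin on the work surface. World frame = base frame: x ahead of the robot, y to its left, z up, the work surface at z = 0. Lengths are in m, angles in rad, forces in N, time in s.
With the tool pointing down it reaches from about 0.425 to 0.8 m from the base axis. Payload 8.3 kg.
Tool frame: the origin (TCP) lies midway between the tips of the shut fingers; the grasp point (between the pads) lies 19 mm behind it; z points along the fingers, y is the line along which they close (so a half turn about z gives the same grasp; the last joint's range is limited). The gripper opens to 85 mm and grips with 20 to 120 N. Pads are 22 mm wide; open, the fingers measure 114 mm over their backs; the gripper's body (76 mm by 85 mm) begins 54 mm behind the grasp point. The pads swing forward as they close: fully open they stand 13 mm farther back than shut.
Start: joints at [1.153, 0.383, 0.016, 1.37, -0.006, 1.388, -0.046], TCP at [0.217, -0.586, 0.231] pointing down, gripper open.
Joint ranges: [-2.95, 2.95], [-0.25, 2.06], [-1.52, 1.56], [0.18, 2.33], [-1.44, 4.58], [0.02, 2.06], [-3.01, 3.01]. Speed limits (rad/s): [2.39, 2.39, 3.01, 3.01, 3.14, 3.14, 3.14].

### API

Orientations are given as a rotation vector (axis times angle).
In Python, from bench import observe, capture, close_job, cut_out, mark_of gives the robot as it stands.
- The arm moves only by the tool send_rows, never from a script. Its argument "steps" is a list of rows, each a list of 6 numbers: the shift along the tool's x, y, z in cm, then the turn, a rotation vector about the tool's x, y, z in rad. In form: [[x, y, z, wx, wy, wz], ...]. A call has 1 to 10 rows; each row is the pose to reach, as a shift and turn from the pose commanded when the call began, along the tool's axes at that moment; what a row does not reach only later rows make up. A row lasts 1/8 s, in which the tool goes at most 62.5 mm and 10.7 degrees, less where a joint would pass 70% of its speed; a pose out of reach is approached as far as the arm can. A call with a gripper value outside its range is refused whole. "gripper" is the gripper command: -1 is fully open, 1 is shut, values between are in proportion, set as the call begins (left out, the last holds). The fingers move at their own pace and stop on an object; "newtons" is the grip in N (left out, the last holds). Time passes only in rows, so rows that repeat a pose let the fingers close. It gives the time, the measured TCP pose, the force, the opening and the grip force at its end, in the units of the state.
- observe(): the state, without advancing time (a new reading comes with each control period).
- capture(name): name is "scene" or "top"; returns a dict with "color" (420x560x3 uint8, red, green, blue), "camera_matrix" (3x3 intrinsics, pixels), "extrinsics" (4x4, takes a point from camera to world coordinates). Camera axes: x right, y up, looking along -z (the intrinsics and any distortion apply to the point x, -y, -z); pixel columns grow to the right and rows downward; lengths in m; the calibration is good to about 2 mm. A picture is of the moment at which its call begins. There is no depth.
- close_job(): hands the job in; it is judged then, once.
Trained networks look in the newest picture that a camera, given by its name, has taken for a name from the list of things; names that differ only in an ending like _2 or _b are one class to them, and where a whole thing is asked for, a point or a joint stands for the part that bears it (a point fixed in the world has none). Each returns a list of dicts, best first, with "confidence" (0 to 1); they miss things now and then, are a little off and sometimes report something else, mostly with a low value. They report only what shows in the picture. A call takes as long as a camera call. They do not tell look-alikes from the thing itself.
- cut_out(camera, name): "pixels" (420x560 bool, what is visible of it) and "position" ([row, column] in pixels, amid what is visible of it).
- mark_of(camera, name): "position" ([row, column] in pixels: a listed point, or the origin of a listed thing).
The state is a dict: "clock": time; "q": joint angles; "qvel": joint speeds; "tau": joint torques, N m; "tool_pos": TCP position; "ee_rot": TCP orientation; "contact_force": force on the tool from outside, world axes, zero at the start; "torque": the same for the moment, N m; "gripper_width": opening from 0.0 (shut) to 1.0 (fully open); "grasp_force": force on a finger pad.
Only numpy, scipy, OpenCV 4.12 (cv2) and the standard library are available. Lean on these libraries where they do the work, as an engineer would, in place of code of your own. Each camera call takes 0.05 s, during which the arm holds its last target. There are 200 camera calls.

## Working session

There is one attempt and no reset: what is moved stays moved. The work goes in short steps, Python scripts to look and compute and a tool call to move; the robot and the scene stay as the last step left them, time stands still between calls to the robot, and variables do not carry over. Pictures are saved under pics/ and viewed, at most 14 in all, crops included, and the job is handed in when it is done.

Besides the shell and the picture viewer there is one more tool, called after ">>>" as a command line: name --pt "numbers of a row" for each row, then --argument value for the rest. send_rows: Moves the arm, as the interface text tells. Its arguments: {"type":"object","properties":{"steps":{"type":"array"},"gripper":{"type":"number"},"newtons":{"type":"number"}},"required":["steps"]}

```bash
mkdir -p pics; ls; cat > h.py <<'E'
import numpy as np, cv2
from bench import *
from scipy.spatial.transform import Rotation as R
def ray(c,rc):
    K=np.array(c["camera_matrix"]);E=np.array(c["extrinsics"])
    d=np.linalg.inv(K)@np.array([rc[1],rc[0],1.]);d=E[:3,:3]@(d*[1,-1,-1]);return E[:3,3],d
def at(c,rc,z):
    o,d=ray(c,rc);return o+d*(z-o[2])/d[2]
def proj(c,p):
    K=np.array(c["camera_matrix"]);E=np.array(c["extrinsics"])
    q=E[:3,:3].T@(np.array(p)-E[:3,3]);q=K@(q*[1,-1,-1]);return q[1]/q[2],q[0]/q[2]
def tri(ca,a,cb,b):
    (o1,d1),(o2,d2)=ray(ca,a),ray(cb,b);A=np.stack([d1,-d2],1);s=np.linalg.lstsq(A,o2-o1,rcond=None)[0]
    p,q=o1+s[0]*d1,o2+s[1]*d2;return (p+q)/2,np.linalg.norm(p-q)
def save(c,n,box=None,k=1):
    im=c["color"][:,:,::-1]
    if box: im=im[box[0]:box[1],box[2]:box[3]]
    cv2.imwrite("pics/"+n,cv2.resize(im,None,fx=k,fy=k,interpolation=cv2.INTER_CUBIC))
E
python3 - <<'E'
from h import *
s=observe();print({k:np.round(v,3) for k,v in s.items()})
C={}
for n in("scene","top"):
    c=C[n]=capture(n);save(c,n+"0.png");print(n,np.round(c["extrinsics"],3).tolist(),np.round(c["camera_matrix"],1).tolist(),[k for k in c])
Z=dict(pad_ring=0,toroid=0,bell=0,knob_cap=0,transformer_mount=.06,control_mount=.06,test_box=0,bus_bar=0,capacitor=0,screwdriver=0)
for k,z in Z.items():
    for n in C:
        for m in mark_of(n,k)[:4]:print(k,n,round(m["confidence"],2),np.round(m["position"],1),np.round(at(C[n],m["position"],z),3))
E
```

```text
pics
{'clock': np.float64(0.0), 'q': array([ 1.153,  0.384,  0.016,  1.371, -0.006,  1.388, -0.046]), 'qvel': array([ 0.002,  0.001,  0.001,  0.001, -0.   ,  0.   ,  0.001]), 'tau': array([ 0.0000e+00, -6.2760e+01,  8.4400e-01, -3.7183e+01,  1.6000e-02,
        1.4000e-02,  0.0000e+00]), 'tool_pos': array([ 0.217, -0.586,  0.23 ]), 'ee_rot': array([-3.09e+00, -5.54e-01,  1.00e-03]), 'contact_force': array([-0.616,  0.502, -0.904]), 'torque': array([-0.03 , -0.023, -0.017]), 'grasp_force': np.float64(0.0), 'gripper_width': np.float64(0.999)}
scene [[0.788, -0.482, 0.384, 0.933], [0.616, 0.607, -0.502, -0.496], [0.009, 0.632, 0.775, 0.796], [0.0, 0.0, 0.0, 1.0]] [[459.2, 0.0, 274.6], [0.0, 459.2, 210.0], [0.0, 0.0, 1.0]] ['color', 'camera_matrix', 'extrinsics']
top [[0.012, 0.996, -0.087, 0.503], [-1.0, 0.012, 0.0, 0.007], [0.001, 0.087, 0.996, 1.244], [0.0, 0.0, 0.0, 1.0]] [[510.6, 0.0, 281.4], [0.0, 510.6, 209.6], [0.0, 0.0, 1.0]] ['color', 'camera_matrix', 'extrinsics']
pad_ring scene 0.94 [244.4 284.5] [ 0.612 -0.04   0.   ]
pad_ring scene 0.88 [262.7 326.4] [ 0.707 -0.023  0.   ]

[... 693 characters left out ...]
.038  0.   ]
transformer_mount scene 0.66 [165.5 317.1] [0.563 0.143 0.06 ]
transformer_mount top 0.92 [225.4 221.3] [0.567 0.145 0.06 ]
control_mount scene 0.77 [136.9 345. ] [0.561 0.263 0.06 ]
test_box scene 0.73 [167.7 329.8] [0.561 0.208 0.   ]
test_box top 0.85 [231.3 200.8] [0.555 0.202 0.   ]
bus_bar scene 0.78 [210.8 222.1] [ 0.448 -0.054  0.   ]
bus_bar top 0.48 [275.  305.3] [ 0.453 -0.054  0.   ]
capacitor scene 0.75 [289.2 242.3] [ 0.612 -0.177  0.   ]
capacitor scene 0.32 [210.  223.1] [ 0.448 -0.051  0.   ]
capacitor top 0.41 [210.  353.4] [ 0.612 -0.17   0.   ]
screwdriver scene 0.98 [326.2 293.8] [ 0.738 -0.177  0.   ]
screwdriver top 0.9 [160.8 356.2] [ 0.734 -0.177  0.   ]
```

View pics/scene0.png

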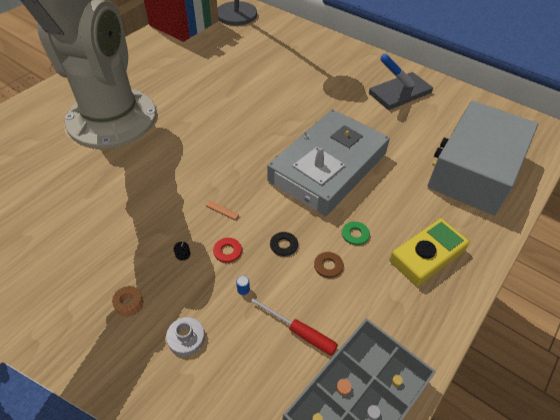

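View pics/top0.png

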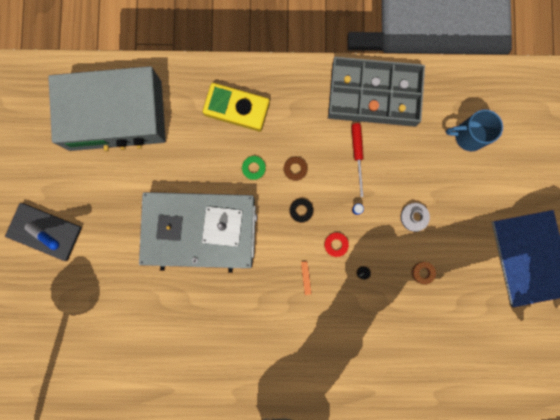

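The red, black, brown and green rings are all pad_ring shapes, at scene pixels (col,row) (227,251), (284,244), (328,264) and (355,233). The task asks for black rubber, so it should be the one at (284,244), top (301,210). I'll confirm that in a crop and refine the positions using the masks.

```bash
cat >> h.py <<'E'
from scipy.optimize import least_squares
T=np.linspace(0,2*np.pi,60)
def circ(r,z):return np.stack([r*np.cos(T),r*np.sin(T),0*T+z],1)
def sq(a,z,yaw):
    p=np.array([[1,1],[-1,1],[-1,-1],[1,-1]])*a/2;c,s=np.cos(yaw),np.sin(yaw);p=p@np.array([[c,s],[-s,c]]);return np.c_[p,[z]*4]
def model(k,yaw=0):  # list of convex point sets, last: flag hole handled separately
    return dict(pad_ring=[np.r_[circ(.03,0),circ(.03,.008)]],toroid=[np.r_[circ(.027,0),circ(.027,.024)]],
     bell=[np.r_[circ(.034,0),circ(.034,.017)],np.r_[circ(.015,.017),circ(.015,.037)]],
     knob_cap=[np.r_[circ(.016,0),circ(.016,.026)]],
     transformer_mount=[np.r_[sq(.084,0,yaw),sq(.084,.006,yaw)],np.r_[circ(.0105,.006),circ(.0095,.028),circ(.006,.05),circ(.003,.054)]],
     control_mount=[np.r_[sq(.056,0,yaw),sq(.056,.004,yaw)],np.r_[circ(.0045,.004),circ(.0045,.014),circ(.001,.018)]])[k]
def render(c,k,p,yaw=0,S=8):
    m=np.zeros((420*S,560*S),np.uint8)
    for pts in model(k,yaw):
        u=np.array([proj(c,q)[::-1] for q in pts+np.array(p)])
        cv2.fillConvexPoly(m,cv2.convexHull(((u+.5)*S).astype(np.int32)),1)
    r,cc=np.nonzero(m);return np.array([r.mean()/S-.5,cc.mean()/S-.5]),m.sum()/S/S
def fillm(px):
    cs,_=cv2.findContours(px.astype(np.uint8),cv2.RETR_EXTERNAL,cv2.CHAIN_APPROX_NONE);m=np.zeros(px.shape,np.uint8)
    cv2.drawContours(m,[max(cs,key=cv2.contourArea)],-1,1,-1);return m>0
def locate(c,cam,k,z,near=None,yaw=0,d=None):
    for d in ([d] if d else cut_out(cam,k)):
        m=fillm(d["pixels"]);g=np.argwhere(m).mean(0);p=at(c,g,z+.01)
        if near is not None and np.linalg.norm(p[:2]-near)>.04:continue
        for _ in range(3):
            t,a=render(c,k,[p[0],p[1],z],yaw);p=p+at(c,g,z)-at(c,t,z)
        return p[:2],m.sum()/a,d["confidence"]
E
python3 - <<'E'
from h import *
N=dict(pad_ring=(.612,-.04),toroid=(.463,-.331),bell=(.598,-.319),knob_cap=(.461,-.191),transformer_mount=(.565,.144),control_mount=(.561,.265))
for cam in("scene","top"):
    c=capture(cam)
    for k,n in N.items():
        print(cam,k,locate(c,cam,k,.06 if "mount" in k else 0,n))
        for m in mark_of(cam,k)[:1]:pass
    if cam=="top":
        for d in cut_out("top","test_box")[:1]:print(cv2.minAreaRect(np.argwhere(d["pixels"])[:,::-1].astype(np.float32)))
    else: save(c,"crop0.png",(110,360,100,400),2.5)
    for nm,k in(("bus_bar","bus_bar"),):
        for d in cut_out(cam,k)[:1]:print(cv2.minAreaRect(np.argwhere(d["pixels"])[:,::-1].astype(np.float32)))
E
```

```text
scene pad_ring (array([ 0.61145054, -0.04300138]), np.float64(0.8772889917912019), 0.78)
scene toroid (array([ 0.46309016, -0.33576782]), np.float64(0.9322476085066013), 0.61)
scene bell (array([ 0.59829059, -0.31699142]), np.float64(0.9572023991054183), 0.84)
scene knob_cap (array([ 0.46196839, -0.19148285]), np.float64(0.7467911318553092), 0.67)
scene transformer_mount (array([0.56838825, 0.14090843]), np.float64(0.9567143593530141), 0.9)
scene control_mount (array([0.56298791, 0.26458855]), np.float64(0.9193953715164472), 0.66)
((221.8614044189453, 210.29115295410156), (32.245018005371094, 7.007917404174805), 25.463348388671875)
top pad_ring (array([ 0.60894131, -0.04172876]), np.float64(0.9284910091034838), 0.88)
top toroid (array([ 0.46284044, -0.33588128]), np.float64(0.9900646796025871), 0.67)
top bell (array([ 0.59607039, -0.31667965]), np.float64(0.9379848562270637), 0.68)
top knob_cap (array([ 0.46052104, -0.19258374]), np.float64(0.8799702712746191), 0.44)
top transformer_mount (array([0.56546633, 0.14333029]), np.float64(1.019504640357721), 0.95)
top control_mount (array([0.56066576, 0.26516289]), np.float64(0.9369986761155673), 0.65)
((197.58847045898438, 231.69822692871094), (116.0961685180664, 78.69158935546875), 1.6602823734283447)
((306.2069396972656, 278.4827880859375), (33.55037307739258, 8.138458251953125), 85.2363510131836)
```

View pics/crop0.png

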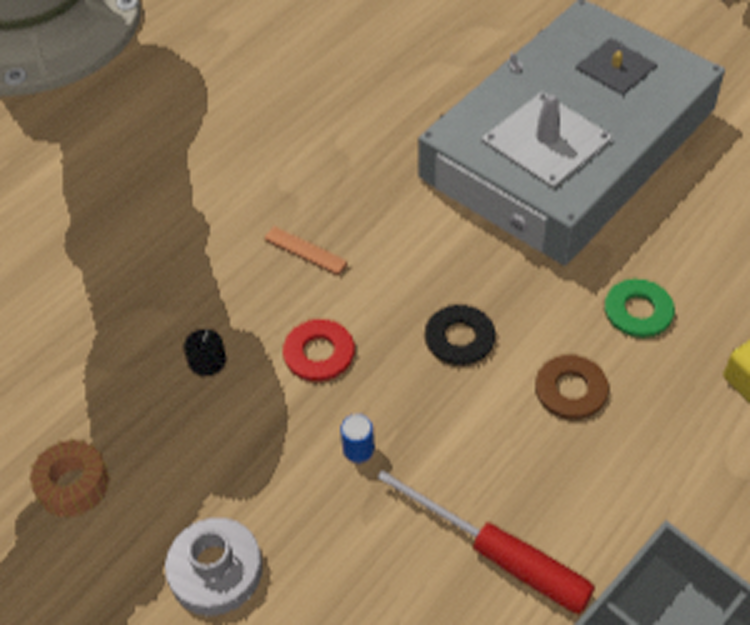

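The crop shows a single black ring at scene (284,244), crop (460,335). The others are red, brown and green, so this is the pad. The toroid is at about (127,300), the bell at (185,337) and the knob at (182,250). Next I'll move towards the pad with the tool squared up to the world axes.

>>> send_rows --pt "1.7 -1.1 0 0 0 0.01" --pt "5 -3.4 0 0 0 0.03" --pt "9.5 -6.3 0 0 0 0.06" --pt "14.5 -9.7 0 0 0 0.1" --pt "19.5 -13.1 0 0 0 0.14" --pt "24.5 -16.4 0 0 0 0.18" --pt "29.5 -19.8 0 0 0 0.22" --pt "34.5 -23.1 0 0 0 0.26" --pt "39.5 -26.5 0 0 0 0.31" --pt "44.6 -29.8 0 0 0 0.354" --gripper -1 --newtons 30

```text
clock: 3.8
tool_pos: [0.5328, -0.1501, 0.2317]
ee_rot: [3.141, -0.002, 0.001]
contact_force: [0.7, -0.6, 0.1]
gripper_width: 1.001
grasp_force: 0.0
```

```bash
cat >> h.py <<'E'
def go(x,y,z,yaw=0):
    s=observe();Q=R.from_rotvec(s["ee_rot"]);G=R.from_rotvec([0,0,yaw])*R.from_matrix(np.diag([1.,-1,-1]))
    if (Q.inv()*G).magnitude()>np.pi/2+.01:G=G*R.from_rotvec([0,0,np.pi])
    print("t",round(float(s["clock"]),2),"shift cm",np.round(100*Q.inv().apply(np.array([x,y,z])-s["tool_pos"]),2),"turn",np.round((Q.inv()*G).as_rotvec(),3),"q",np.round(s["q"],2),"F",np.round(s["contact_force"],1),"pos",np.round(s["tool_pos"],4),"w",round(float(s["gripper_width"]),3),"g",round(float(s["grasp_force"]),1))
E
python3 -c "
from h import *
go(.61,-.0425,.1)"
```

```text
t 3.8 shift cm [  7.7  -10.78  13.17] turn [ 0.    -0.001 -0.001] q [ 0.46  0.24 -0.3   1.56  0.07  1.35 -1.41] F [ 0.7 -0.6  0.1] pos [ 0.5328 -0.1501  0.2317] w 1.001 g 0.0
```

>>> send_rows --pt "1.5 -2 1 0 0 0" --pt "4.5 -6.3 5 0 0 0" --pt "6.5 -9 9 0 0 0" --pt "7.5 -10.5 12 0 0 0" --pt "7.7 -10.8 14 0 0 0" --pt "7.7 -10.8 16 0 0 0" --pt "7.7 -10.8 18 0 0 0" --pt "7.7 -10.8 18 0 0 0"

```text
clock: 4.8
tool_pos: [0.6075, -0.0446, 0.0499]
ee_rot: [3.141, -0.001, -0.004]
contact_force: [0.3, -0.7, -0.1]
gripper_width: 0.995
grasp_force: 0.0
```

```bash
python3 -c "
from h import *
c=capture('scene');save(c,'s1.png',(170,320,190,390),3.5)
go(.61,-.0425,-.003)"
```

```text
t 4.85 shift cm [ 0.17 -0.19  5.41] turn [ 0.     0.001 -0.   ] q [ 0.27  0.52 -0.33  1.61  0.19  1.04 -1.69] F [-0.2  0.3  0.4] pos [ 0.6083 -0.0444  0.0511] w 0.998 g 0.0
```

View pics/s1.png

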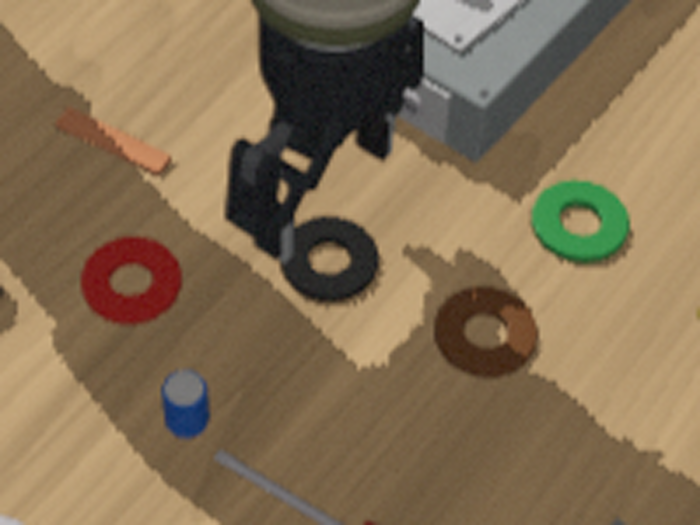

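The open fingers straddle the black ring at crop (330,258), about 5 cm above it. I'll go down and close.

>>> send_rows --pt "0.1 -0.1 1.5 0 0 0" --pt "0.1 -0.1 3.5 0 0 0" --pt "0.1 -0.1 4.6 0 0 0" --pt "0.1 -0.1 5.1 0 0 0" --pt "0.1 -0.1 5.3 0 0 0" --pt "0.1 -0.1 5.3 0 0 0"

```text
clock: 5.6
tool_pos: [0.61, -0.0426, -0.0014]
ee_rot: [-3.142, -0.001, -0.001]
contact_force: [-0.4, -0.5, 0.8]
gripper_width: 0.997
grasp_force: 0.0
```

>>> send_rows --pt "0 0 0 0 0 0" --pt "0 0 0 0 0 0" --pt "0 0 0 0 0 0" --pt "0 0 0 0 0 0" --pt "0 0 0 0 0 0" --gripper 0.5 --newtons 30

```text
clock: 6.22
tool_pos: [0.6102, -0.0426, -0.0005]
ee_rot: [3.141, 0.001, 0.002]
contact_force: [-1.6, 1.1, 6.4]
gripper_width: 0.676
grasp_force: 30.6
```

>>> send_rows --pt "0 0 -0.5 0 0 0" --pt "0 0 -2 0 0 0" --pt "0 0 -5 0 0 0" --pt "0 0 -9 0 0 0" --pt "0 0 -12 0 0 0" --pt "0 0 -14 0 0 0" --pt "-0.5 -2 -14.5 0 0 0" --pt "-1.5 -6 -14.5 0 0 0" --pt "-2.5 -10.5 -14.5 0 0 0" --pt "-3.5 -15 -14.5 0 0 0"

```text
clock: 7.48
tool_pos: [0.573, 0.1103, 0.1429]
ee_rot: [-3.141, -0.003, 0.002]
contact_force: [0.8, 0.4, -0.7]
gripper_width: 0.674
grasp_force: 32.1
```

>>> send_rows --pt "-0.5 -2 0 0 0 0" --pt "-0.8 -3.2 0 0 0 0" --pt "-0.8 -3.5 0 0 0 0" --pt "-0.8 -3.5 0 0 0 0" --pt "-0.8 -3.5 0 0 0 0"

```text
clock: 8.1
tool_pos: [0.5669, 0.1411, 0.1432]
ee_rot: [3.141, -0.002, -0.0]
contact_force: [-0.0, 0.0, -0.1]
gripper_width: 0.673
grasp_force: 32.1
```

```bash
python3 -c "
from h import *
c=capture('scene');save(c,'s2.png',(80,230,230,400),3.5)
go(.567,.142,.145)
for n in('scene','top'):
    c=capture(n)
    for d in cut_out(n,'pad_ring'):
        g=np.argwhere(fillm(d['pixels'])).mean(0);print(n,d['confidence'],d['position'],d['pixels'].sum(),at(c,g,.15))
"
```

```text
t 8.15 shift cm [ 0.01 -0.08 -0.18] turn [ 0.     0.    -0.001] q [ 0.03  0.39 -0.42  1.6   0.17  1.2  -2.  ] F [-0.1 -0.8  0.8] pos [0.5669 0.1412 0.1432] w 0.672 g 32.1
scene 0.82 [137.4, 328.0] 276 [0.57927076 0.14199246 0.15      ]
scene 0.77 [268.2, 325.2] 523 [ 0.75418195 -0.11388894  0.15      ]
scene 0.69 [228.8, 355.3] 500 [ 0.75531974 -0.03041575  0.15      ]
scene 0.57 [246.3, 225.9] 537 [ 0.60314949 -0.19662906  0.15      ]
top 0.82 [165.9, 253.0] 378 [0.68842558 0.06901528 0.15      ]
top 0.62 [171.5, 290.9] 421 [ 0.68747284 -0.02253852  0.15      ]
top 0.61 [247.7, 335.5] 424 [ 0.5237973  -0.11218086  0.15      ]
```

View pics/s2.png

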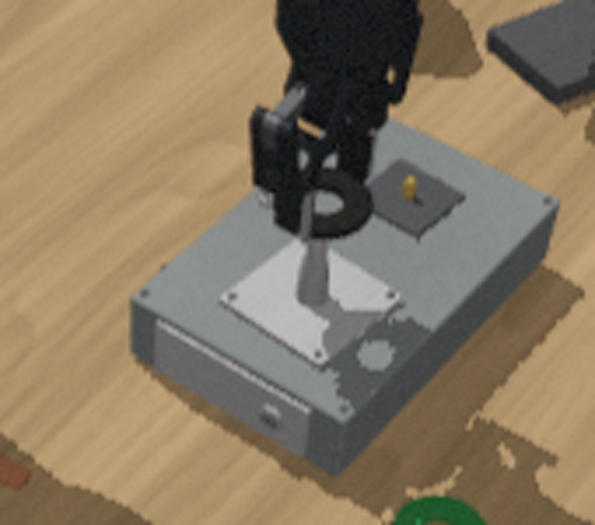

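```bash
python3 -c "
from h import *
c=capture('scene')
d=cut_out('scene','pad_ring')[0];m=np.argwhere(d['pixels']);print('mask r',m.min(0),m.max(0))
for zb in(.143,.146):
  p=np.array([.567,.141,zb]);u=np.array([proj(c,q) for q in p+np.r_[circ(.03,0),circ(.03,.008)]]);print(zb,u.min(0),u.max(0),u[u[:,1].argmax()],u[u[:,0].argmax()])
for dx in(0,):
  print('tip',proj(c,[.567,.142,.114]),'foot',proj(c,[.567,.142,.066]),'plate corners',[np.round(proj(c,q),1) for q in sq(.084,.066,-.03)+[.567,.142,0]])
"; python3 -c "
from h import *
im=cv2.imread('pics/s2.png');print(im.shape)"
```

```text
mask r [222 342] [244 368]
0.143 [126.54504082 307.07562941] [148.7203433  336.03762319] [137.37819142 336.03762319] [148.7203433  323.06181657]
0.146 [125.4544837  307.16682262] [147.64772813 336.20018442] [136.28972988 336.20018442] [147.64772813 323.19426916]
tip (np.float64(148.77260681538638), np.float64(320.409504641355)) foot (np.float64(164.57152630379423), np.float64(318.55440743311925)) plate corners [array([163. , 344.8]), array([146.4, 314.7]), array([166.1, 292.2]), array([184.1, 322.7])]
(525, 595, 3)
```

The ring is held level with its right edge at crop (372,205). That matches the projection over the spigot tip at crop (318,240) to within about 1 px. I'll lower it.

>>> send_rows --pt "0 -0.1 1 0 0 0" --pt "0 -0.1 2.5 0 0 0" --pt "0 -0.1 4 0 0 0" --pt "0 -0.1 5 0 0 0" --pt "0 -0.1 5.8 0 0 0" --pt "0 -0.1 6.4 0 0 0" --pt "0 -0.1 6.8 0 0 0" --pt "0 -0.1 7.2 0 0 0" --pt "0 -0.1 7.4 0 0 0" --pt "0 -0.1 7.5 0 0 0"

```text
clock: 9.7
tool_pos: [0.5667, 0.1434, 0.0684]
ee_rot: [-3.141, -0.001, -0.0]
contact_force: [-0.0, 0.1, 0.3]
gripper_width: 0.675
grasp_force: 32.1
```

>>> send_rows --pt "0 0 0.1 0 0 0" --pt "0 0 0.2 0 0 0" --pt "0 0 0.2 0 0 0" --pt "0 0 0.25 0 0 0" --pt "0 0 0.25 0 0 0"

```text
clock: 10.32
tool_pos: [0.5666, 0.1434, 0.0658]
ee_rot: [-3.142, -0.001, -0.0]
contact_force: [0.9, -0.2, 0.9]
gripper_width: 0.672
grasp_force: 32.1
```

>>> send_rows --pt "0 0 0.08 0 0 0" --pt "0 0 0.08 0 0 0" --pt "0 0 0.13 0 0 0" --pt "0 0 0.13 0 0 0"

```text
clock: 10.82
tool_pos: [0.5667, 0.1434, 0.0655]
ee_rot: [3.141, 0.001, 0.001]
contact_force: [-4.8, -1.1, 9.1]
gripper_width: 0.675
grasp_force: 33.2
```

Contact at the expected height. I'll release and lift.

>>> send_rows --pt "0 0 0 0 0 0" --pt "0 0 0 0 0 0" --pt "0 0 -0.1 0 0 0" --pt "0 0 -0.3 0 0 0" --pt "0 0 -2 0 0 0" --pt "0 0 -5 0 0 0" --pt "0 0 -8 0 0 0" --pt "0 0.5 -10 0 0 0" --pt "0 3 -11 0 0 0" --pt "-1 8 -11 0 0 0" --gripper -1

```text
clock: 12.08
tool_pos: [0.5576, 0.0653, 0.1771]
ee_rot: [-3.14, -0.009, -0.006]
contact_force: [-0.1, -0.7, 0.1]
gripper_width: 0.997
grasp_force: 0.0
```

```bash
python3 -c "
from h import *
c=capture('scene');save(c,'s3.png',(110,220,250,390),4)
print(locate(c,'scene','pad_ring',.066,(.567,.142)));c=capture('top');print(locate(c,'top','pad_ring',.066,(.567,.142)),locate(c,'top','toroid',0,(.463,-.336)))
go(.463,-.3358,.176)
"
```

```text
(array([0.57081671, 0.13756799]), np.float64(0.6452282157676349), 0.51)
None (array([ 0.46183027, -0.33611584]), np.float64(0.9694704881385339), 0.6)
t 12.32 shift cm [-9.41 39.95 -0.07] turn [-0.001 -0.001  0.001] q [ 0.16  0.31 -0.4   1.62  0.12  1.24 -1.84] F [-0.1  1.1  0.3] pos [0.5569 0.0638 0.1756] w 1.001 g 0.0
```

View pics/s3.png

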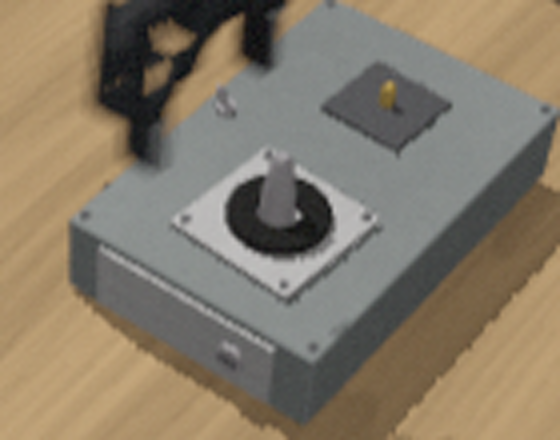

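The pad ring lies flat around the spigot foot at crop (280,215), centred on the plate. Now the toroid.

>>> send_rows --pt "-0.4 1.7 0 0 0 0" --pt "-1.2 5 0 0 0 0" --pt "-2.4 10 0 0 0 0" --pt "-3.6 15.3 0 0 0 0" --pt "-4.8 20.6 0 0 0 0" --pt "-6.1 26 0 0 0 0" --pt "-7.3 31.2 0 0 0 0" --pt "-8.4 35.8 0 0 0 0" --pt "-9.2 39 0 0 0 0" --pt "-9.4 40 0 0 0 0"

```text
clock: 13.58
tool_pos: [0.4615, -0.3392, 0.1743]
ee_rot: [3.141, -0.004, -0.001]
contact_force: [-0.4, 0.3, 0.4]
gripper_width: 0.999
grasp_force: 0.0
```

>>> send_rows --pt "0 0 1 0 0 0" --pt "0 0 4 0 0 0" --pt "0 0 8 0 0 0" --pt "0 0 11 0 0 0" --pt "0 0 12.5 0 0 0" --pt "0 0 12.5 0 0 0"

```text
clock: 14.32
tool_pos: [0.463, -0.3351, 0.0487]
ee_rot: [-3.14, -0.004, 0.002]
contact_force: [0.5, 0.3, 1.3]
gripper_width: 1.0
grasp_force: 0.0
```

```bash
python3 -c "
from h import *
go(.4628,-.3358,.004)
c=capture('scene');save(c,'s4.png',(220,370,60,230),3.5)
print(locate(c,'scene','toroid',0,(.463,-.336)))
"
```

```text
t 14.32 shift cm [-0.02  0.08  4.47] turn [-0.002  0.001  0.003] q [ 0.69  0.43 -0.15  1.73  0.08  0.98 -1.06] F [0.5 0.3 1.3] pos [ 0.463  -0.3351  0.0487] w 1.0 g 0.0
(array([ 0.4639263 , -0.33572833]), np.float64(0.9180198488645108), 0.72)
```

View pics/s4.png

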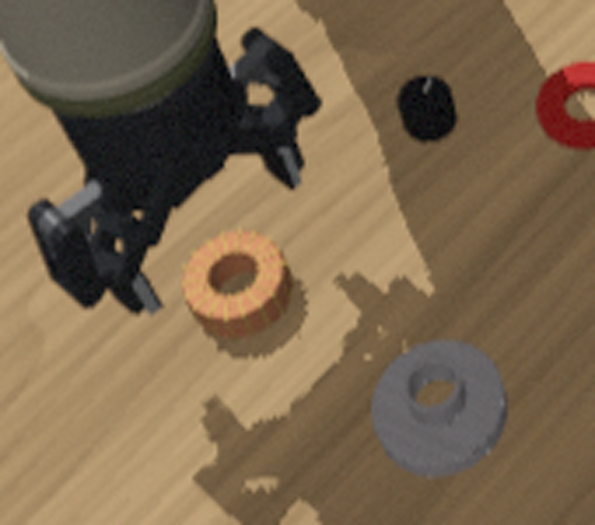

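The fingers straddle the toroid at crop (237,283), aligned, with the bell clear of them at (438,405). I'll descend and grip.

>>> send_rows --pt "0 0 1 0 0 0" --pt "0 0 2.5 0 0 0" --pt "0 0 3.8 0 0 0" --pt "0 0 4.4 0 0 0" --pt "0 0 4.5 0 0 0" --pt "0 0 4.5 0 0 0"

```text
clock: 15.18
tool_pos: [0.4632, -0.3368, 0.0047]
ee_rot: [3.141, 0.001, 0.001]
contact_force: [0.9, 0.7, 0.6]
gripper_width: 0.997
grasp_force: 0.0
```

>>> send_rows --pt "0 0 0 0 0 0" --pt "0 0 0 0 0 0" --pt "0 0 0 0 0 0" --pt "0 0 0 0 0 0" --pt "0 0 0 0 0 0" --pt "0 0 0 0 0 0" --gripper 0.6 --newtons 50

```text
clock: 15.92
tool_pos: [0.4634, -0.3369, 0.0055]
ee_rot: [3.141, 0.001, 0.001]
contact_force: [-1.7, 1.0, 7.1]
gripper_width: 0.62
grasp_force: 51.3
```

>>> send_rows --pt "0 0 -0.5 0 0 0" --pt "0 0 -2 0 0 0" --pt "0 0 -5 0 0 0" --pt "0 0 -9 0 0 0" --pt "0 0 -13 0 0 0" --pt "0 0 -15.5 0 0 0" --pt "0 0 -16.5 0 0 0" --pt "0 0 -16.5 0 0 0"

```text
clock: 16.92
tool_pos: [0.4631, -0.3368, 0.1699]
ee_rot: [3.141, 0.001, 0.001]
contact_force: [-0.4, 0.3, -3.5]
gripper_width: 0.617
grasp_force: 52.8
```

```bash
python3 -c "
from h import *
go(.5668,.1425,.165)
"
```

```text
t 16.93 shift cm [ 10.41 -47.92   0.48] turn [ 0.    -0.001  0.001] q [ 0.7   0.31 -0.16  1.6   0.05  1.23 -1.04] F [-0.4  0.3 -3.5] pos [ 0.4631 -0.3368  0.1699] w 0.617 g 52.8
```

>>> send_rows --pt "0.4 -1.7 0 0 0 0" --pt "1.2 -5.3 0 0 0 0" --pt "2.3 -10.5 0 0 0 0" --pt "3.5 -16 0 0 0 0" --pt "4.7 -21.7 0 0 0 0" --pt "6 -27.5 0 0 0 0" --pt "7.2 -33 0 0 0 0" --pt "8.4 -38.5 0 0 0 0" --pt "9.4 -43.3 0 0 0 0" --pt "10.1 -46.5 0 0 0 0"

```text
clock: 18.18
tool_pos: [0.562, 0.1329, 0.1682]
ee_rot: [-3.14, -0.008, 0.004]
contact_force: [0.9, -0.8, -2.7]
gripper_width: 0.617
grasp_force: 52.8
```

>>> send_rows --pt "0.2 -1 0 0 0 0" --pt "0.3 -1.4 0 0 0 0" --pt "0.3 -1.4 0 0 0 0" --pt "0.3 -1.4 0 0 0 0"

```text
clock: 18.68
tool_pos: [0.5667, 0.1409, 0.1695]
ee_rot: [3.141, -0.002, -0.0]
contact_force: [-0.0, 0.1, -3.1]
gripper_width: 0.617
grasp_force: 52.9
```

```bash
python3 -c "
from h import *
go(.5668,.1425,.165)
for n in('scene','top'):
  c=capture(n)
  s=observe()['tool_pos'];print(s)
  for d in cut_out(n,'toroid')[:2]:
    m=np.argwhere(d['pixels']);print(n,d['confidence'],'mask',m.min(0),m.max(0))
  u=np.array([proj(c,q) for q in np.r_[circ(.027,0),circ(.027,.024)]+s-[0,0,.005]]);print('pred',u.min(0),u.max(0))
  if n=='scene':save(c,'s5.png',(80,230,230,400),3.5)
"
```

```text
t 18.68 shift cm [ 0.01 -0.17  0.45] turn [ 0.001  0.    -0.001] q [ 0.04  0.37 -0.43  1.56  0.16  1.25 -1.99] F [-0.   0.1 -3.1] pos [0.5667 0.1409 0.1695] w 0.617 g 52.9
[0.56672245 0.14100142 0.16956269]
scene 0.88 mask [116 320] [139 335]
pred [113.38167602 309.08091213] [139.83078174 336.53123574]
[0.56672635 0.14145843 0.16968492]
pred [209.05365693 202.83349606] [235.50855423 230.06290927]
```

View pics/s5.png

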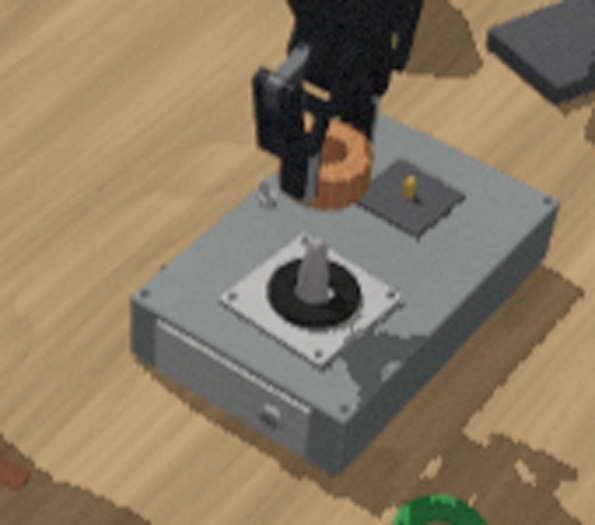

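The toroid is held level at crop (340,165) over the spigot, and its edges match the prediction to within 1 px. I'll lower it.

>>> send_rows --pt "0 -0.1 1.5 0 0 0" --pt "0 -0.1 3.5 0 0 0" --pt "0 -0.1 5 0 0 0" --pt "0 -0.1 6 0 0 0" --pt "0 -0.1 7 0 0 0" --pt "0 -0.1 7.8 0 0 0" --pt "0 -0.1 8.4 0 0 0" --pt "0 -0.1 8.7 0 0 0" --pt "0 -0.1 8.8 0 0 0" --pt "0 -0.1 8.8 0 0 0"

```text
clock: 20.12
tool_pos: [0.5668, 0.1435, 0.0818]
ee_rot: [-3.141, -0.001, -0.001]
contact_force: [0.3, 0.6, -2.4]
gripper_width: 0.613
grasp_force: 52.9
```

>>> send_rows --pt "0 0 0.1 0 0 0" --pt "0 0 0.15 0 0 0" --pt "0 0 0.2 0 0 0" --pt "0 0 0.2 0 0 0" --pt "0 0 0.2 0 0 0"

```text
clock: 20.75
tool_pos: [0.5666, 0.1434, 0.0796]
ee_rot: [-3.142, -0.001, -0.0]
contact_force: [-1.1, -0.3, -0.5]
gripper_width: 0.617
grasp_force: 53.0
```

>>> send_rows --pt "0 0 0.05 0 0 0" --pt "0 0 0.08 0 0 0" --pt "0 0 0.1 0 0 0" --pt "0 0 0.1 0 0 0"

```text
clock: 21.25
tool_pos: [0.5667, 0.1434, 0.0795]
ee_rot: [3.141, 0.001, 0.001]
contact_force: [-4.1, -1.4, 7.3]
gripper_width: 0.614
grasp_force: 53.8
```

Seated. I'll release it and go to the bell.

>>> send_rows --pt "0 0 0 0 0 0" --pt "0 0 0 0 0 0" --pt "0 0 -0.2 0 0 0" --pt "0 0 -1 0 0 0" --pt "0 0 -4 0 0 0" --pt "0 0 -7 0 0 0" --pt "0 0.5 -9 0 0 0" --pt "0.2 3 -9.5 0 0 0" --pt "0.5 8 -9.5 0 0 0" --pt "0.8 13 -9.5 0 0 0" --gripper -1

```text
clock: 22.5
tool_pos: [0.5749, 0.0125, 0.1744]
ee_rot: [-3.141, -0.003, -0.002]
contact_force: [0.5, -0.1, -0.1]
gripper_width: 0.999
grasp_force: 0.0
```

>>> send_rows --pt "0.3 5 0 0 0 0" --pt "0.6 10 0 0 0 0" --pt "0.9 15.5 0 0 0 0" --pt "1.2 21 0 0 0 0" --pt "1.6 26 0 0 0 0" --pt "1.9 30 0 0 0 0" --pt "2.2 32.5 0 0 0 0" --pt "2.2 33 2 0 0 0" --pt "2.2 33 5 0 0 0" --pt "2.2 33 7 0 0 0"

```text
clock: 23.75
tool_pos: [0.5963, -0.3144, 0.1008]
ee_rot: [-3.139, -0.004, 0.004]
contact_force: [-0.3, 0.2, 0.3]
gripper_width: 1.004
grasp_force: 0.0
```

```bash
python3 -c "
from h import *
c=capture('scene');save(c,'s6.png',(110,380,120,400),2.5)
print(locate(c,'scene','bell',0,(.597,-.317)))
print(locate(c,'scene','toroid',.074,(.567,.142)))
c=capture('top');print(locate(c,'top','toroid',.074,(.567,.142)))
go(.597,-.317,.02)
"
```

```text
(array([ 0.59736931, -0.31716935]), np.float64(0.9460572474452184), 0.7)
(array([0.57010482, 0.13990176]), np.float64(0.7632218934044361), 0.91)
(array([0.56591833, 0.14278455]), np.float64(0.9491173416407062), 0.62)
t 24.0 shift cm [-0.07  0.08  8.45] turn [ 0.    -0.001  0.002] q [ 0.59  0.58 -0.23  1.37  0.14  1.2  -1.22] F [-0.3 -0.9  0.1] pos [ 0.5976 -0.3162  0.1045] w 1.001 g 0.0
```

View pics/s6.png

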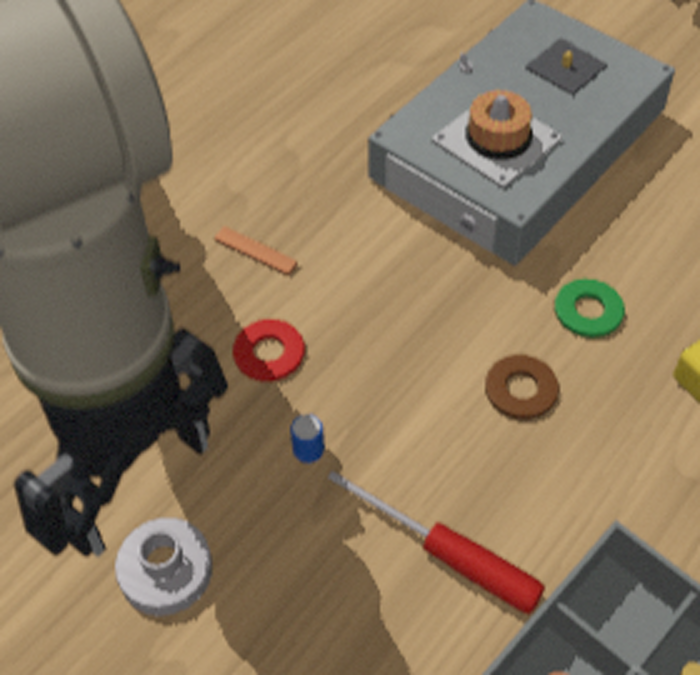

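The toroid sits on the pad around the spigot at crop (500,120), and the gripper is over the bell at (163,565). I'll lower to the neck and grip it.

>>> send_rows --pt "-0.1 0.1 1.5 0 0 0" --pt "-0.1 0.1 4 0 0 0" --pt "-0.1 0.1 6.5 0 0 0" --pt "-0.1 0.1 7.9 0 0 0" --pt "-0.1 0.1 8.3 0 0 0" --pt "-0.1 0.1 8.3 0 0 0"

```text
clock: 24.75
tool_pos: [0.5964, -0.3177, 0.021]
ee_rot: [3.141, 0.001, 0.001]
contact_force: [0.3, -0.4, 0.6]
gripper_width: 1.0
grasp_force: 0.0
```

>>> send_rows --pt "0 0 0 0 0 0" --pt "0 0 0 0 0 0" --pt "0 0 0 0 0 0" --pt "0 0 0 0 0 0" --pt "0 0 0 0 0 0" --pt "0 0 0 0 0 0" --pt "0 0 0 0 0 0" --pt "0 0 0 0 0 0" --gripper 0.9 --newtons 50

```text
clock: 25.75
tool_pos: [0.5964, -0.3178, 0.0212]
ee_rot: [3.141, 0.001, 0.002]
contact_force: [-1.1, 0.5, 5.9]
gripper_width: 0.326
grasp_force: 49.4
```

>>> send_rows --pt "0 0 -0.5 0 0 0" --pt "0 0 -2 0 0 0" --pt "0 0 -5 0 0 0" --pt "0 0 -9 0 0 0" --pt "0 0 -13 0 0 0" --pt "0 0 -15.5 0 0 0" --pt "0 0 -16.5 0 0 0" --pt "-0.1 -1.7 -16.5 0 0 0" --pt "-0.3 -5.3 -16.5 0 0 0" --pt "-0.6 -10.3 -16.5 0 0 0"

```text
clock: 27.0
tool_pos: [0.5886, -0.2132, 0.1834]
ee_rot: [-3.141, 0.001, 0.005]
contact_force: [0.5, 0.9, -1.0]
gripper_width: 0.327
grasp_force: 49.4
```

>>> send_rows --pt "-0.3 -5.3 0 0 0 0" --pt "-0.7 -10.8 0 0 0 0" --pt "-1 -16.3 0 0 0 0" --pt "-1.3 -21.8 0 0 0 0" --pt "-1.7 -27.3 0 0 0 0" --pt "-2 -31.5 0 0 0 0" --pt "-2.2 -34.5 0 0 0 0" --pt "-2.4 -35.7 0 0 0 0" --pt "-2.4 -35.7 0 0 0 0" --pt "-2.4 -35.7 0 0 0 0"

```text
clock: 28.25
tool_pos: [0.5657, 0.1405, 0.1851]
ee_rot: [3.141, -0.002, -0.001]
contact_force: [-0.3, -0.6, -0.8]
gripper_width: 0.329
grasp_force: 49.4
```

```bash
python3 -c "
from h import *
go(.5667,.1430,.107)
for n in('scene','top'):
  c=capture(n)
  s=observe()['tool_pos']
  for d in cut_out(n,'bell')[:2]:
    m=np.argwhere(d['pixels']);print(n,d['confidence'],'mask',m.min(0),m.max(0))
  u=np.array([proj(c,q) for q in np.r_[circ(.034,0),circ(.034,.017)]+s-[0,0,.021]]);print('pred',u.min(0),u.max(0))
  if n=='scene':save(c,'s7.png',(80,230,230,400),3.5)
"
```

```text
t 28.25 shift cm [ 0.1  -0.26  7.81] turn [ 0.001  0.    -0.001] q [ 0.04  0.35 -0.44  1.54  0.15  1.28 -1.99] F [-0.3 -0.6 -0.8] pos [0.5657 0.1405 0.1851] w 0.329 g 49.4
scene 0.72 mask [115 305] [142 338]
scene 0.37 mask [147 308] [170 331]
pred [113.99789105 305.18128622] [142.27218148 339.04943174]
pred [206.40282228 200.32019589] [239.20917483 233.69518335]
```

View pics/s7.png

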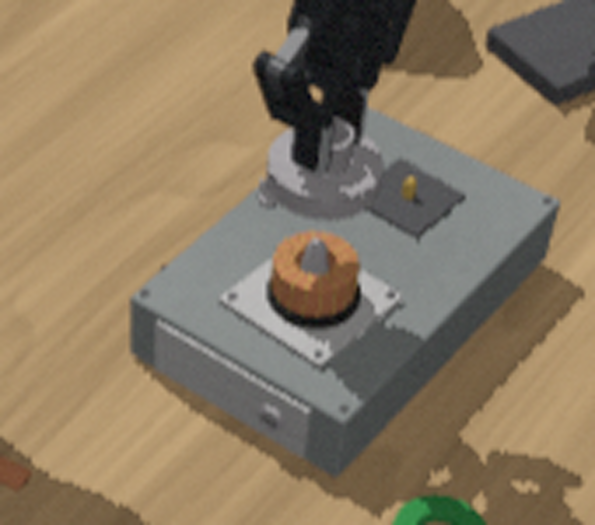

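The bell is held neck up and level at crop (325,170), matching the prediction over the toroid and spigot at (315,265). I'll lower it.

>>> send_rows --pt "0.1 -0.1 0.8 0 0 0" --pt "0.1 -0.1 2.3 0 0 0" --pt "0.1 -0.1 3.8 0 0 0" --pt "0.1 -0.1 5 0 0 0" --pt "0.1 -0.1 6 0 0 0" --pt "0.1 -0.1 6.8 0 0 0" --pt "0.1 -0.1 7.3 0 0 0" --pt "0.1 -0.1 7.6 0 0 0" --pt "0.1 -0.1 7.7 0 0 0" --pt "0.1 -0.1 7.7 0 0 0"

```text
clock: 29.7
tool_pos: [0.5667, 0.1434, 0.1088]
ee_rot: [-3.141, -0.001, -0.001]
contact_force: [0.9, 0.4, -0.6]
gripper_width: 0.326
grasp_force: 49.4
```

>>> send_rows --pt "0 0 0.1 0 0 0" --pt "0 0 0.15 0 0 0" --pt "0 0 0.2 0 0 0" --pt "0 0 0.2 0 0 0" --pt "0 0 0.2 0 0 0"

```text
clock: 30.32
tool_pos: [0.5666, 0.1434, 0.1065]
ee_rot: [-3.142, -0.001, -0.0]
contact_force: [-0.0, -0.5, -1.8]
gripper_width: 0.331
grasp_force: 49.4
```

>>> send_rows --pt "0 0 0.05 0 0 0" --pt "0 0 0.1 0 0 0" --pt "0 0 0.14 0 0 0" --pt "0 0 0.14 0 0 0"

```text
clock: 30.82
tool_pos: [0.5666, 0.1434, 0.1053]
ee_rot: [-3.142, -0.001, -0.0]
contact_force: [-0.5, -0.6, 0.7]
gripper_width: 0.33
grasp_force: 49.6
```

>>> send_rows --pt "0 0 0.05 0 0 0" --pt "0 0 0.08 0 0 0" --pt "0 0 0.08 0 0 0"

```text
clock: 31.2
tool_pos: [0.5666, 0.1434, 0.1052]
ee_rot: [3.142, 0.001, 0.001]
contact_force: [-3.9, -1.1, 7.0]
gripper_width: 0.332
grasp_force: 50.2
```

Seated. I'll release and go to the knob cap.

>>> send_rows --pt "0 0 0 0 0 0" --pt "0 0 0 0 0 0" --pt "0 0 0 0 0 0" --pt "0 0 -0.2 0 0 0" --pt "0 0 -1 0 0 0" --pt "0 0 -3.5 0 0 0" --pt "0 0 -6 0 0 0" --pt "-0.3 0.8 -7.5 0 0 0" --pt "-1.2 4 -8 0 0 0" --pt "-2.5 8.5 -8 0 0 0" --gripper -1

```text
clock: 32.45
tool_pos: [0.5414, 0.0582, 0.185]
ee_rot: [-3.141, -0.005, -0.002]
contact_force: [1.6, -1.5, -0.3]
gripper_width: 1.001
grasp_force: 0.0
```

>>> send_rows --pt "-1.5 5 0 0 0 0" --pt "-3 10 0 0 0 0" --pt "-4.5 15 0 0 0 0" --pt "-6 19.5 0 0 0 0" --pt "-7.3 23 0 0 0 0" --pt "-8 24.8 0 0 0 0" --pt "-8 25 3 0 0 0" --pt "-8 25 7 0 0 0" --pt "-8 25 11 0 0 0" --pt "-8 25 12 0 0 0"

```text
clock: 33.7
tool_pos: [0.4596, -0.1914, 0.0621]
ee_rot: [-3.14, -0.0, 0.007]
contact_force: [0.8, 0.2, 0.4]
gripper_width: 1.005
grasp_force: 0.0
```

```bash
python3 -c "
from h import *
c=capture('scene');save(c,'s8.png',(100,310,110,390),2.7)
print(locate(c,'scene','knob_cap',0,(.461,-.192)))
print(locate(c,'scene','bell',.084,(.567,.142)))
print(locate(c,'scene','control_mount',.06,(.562,.265)))
c=capture('top');print(locate(c,'top','bell',.084,(.567,.142)))
print(locate(c,'top','control_mount',.06,(.562,.265)))
go(.461,-.192,.004)
"
```

```text
(array([ 0.46324026, -0.19220979]), np.float64(0.9900199600798403), 0.53)
(array([0.56802736, 0.14283255]), np.float64(1.0431447746883988), 0.84)
(array([0.56254206, 0.26569758]), np.float64(1.0178162859607667), 0.65)
(array([0.56677773, 0.14310392]), np.float64(0.9552438769101946), 0.55)
(array([0.56048697, 0.26600518]), np.float64(0.9843859240270333), 0.88)
t 34.05 shift cm [-0.21 -0.02  6.18] turn [ 0.001 -0.003  0.001] q [ 0.53  0.28 -0.23  1.9   0.08  0.96 -1.31] F [-0.5  0.5 -0. ] pos [ 0.4629 -0.1921  0.0659] w 0.994 g 0.0
```

View pics/s8.png

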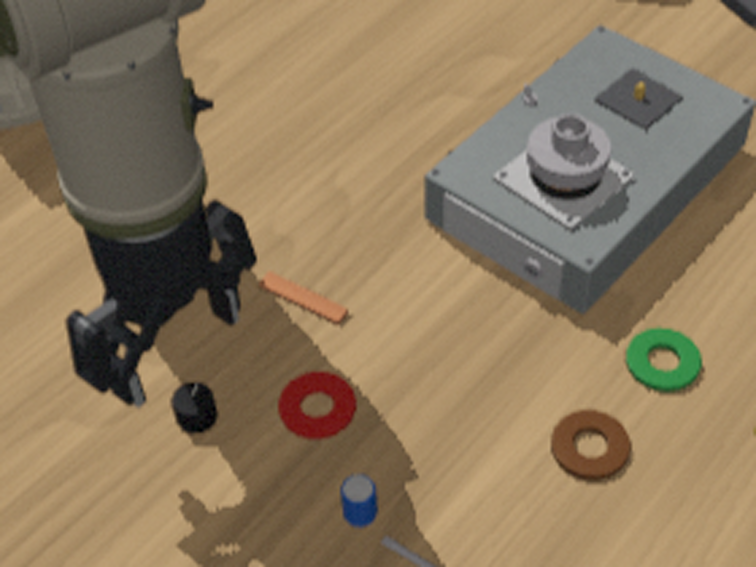

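The bell sits level, neck up, at crop (568,150). The gripper is over the knob cap at (195,405). I'll descend and grip.

>>> send_rows --pt "-0.1 0 1 0 0 0" --pt "-0.1 0 3 0 0 0" --pt "-0.1 0 5 0 0 0" --pt "-0.1 0 5.9 0 0 0" --pt "-0.1 0 6 0 0 0" --pt "-0.1 0 6 0 0 0"

```text
clock: 34.8
tool_pos: [0.4613, -0.1918, 0.0048]
ee_rot: [3.141, 0.001, 0.001]
contact_force: [0.4, -0.4, 0.7]
gripper_width: 1.004
grasp_force: 0.0
```

>>> send_rows --pt "0 0 0 0 0 0" --pt "0 0 0 0 0 0" --pt "0 0 0 0 0 0" --pt "0 0 0 0 0 0" --pt "0 0 0 0 0 0" --pt "0 0 0 0 0 0" --pt "0 0 0 0 0 0" --pt "0 0 0 0 0 0" --gripper 0.9 --newtons 25

```text
clock: 35.8
tool_pos: [0.4611, -0.1918, 0.0047]
ee_rot: [3.141, 0.001, 0.001]
contact_force: [-0.2, 0.6, 5.2]
gripper_width: 0.367
grasp_force: 24.7
```

>>> send_rows --pt "0 0 -0.5 0 0 0" --pt "0 0 -2 0 0 0" --pt "0 0 -5 0 0 0" --pt "0 0 -9 0 0 0" --pt "0 0 -13 0 0 0" --pt "0 0 -16 0 0 0" --pt "0 0 -17 0 0 0" --pt "0 0 -17 0 0 0"

```text
clock: 36.8
tool_pos: [0.461, -0.1917, 0.1747]
ee_rot: [3.141, 0.001, 0.001]
contact_force: [-0.4, 1.2, -0.4]
gripper_width: 0.367
grasp_force: 24.9
```

```bash
python3 -c "
from h import *
go(.5615,.266,.17)
"
```

```text
t 36.8 shift cm [ 10.09 -45.77   0.46] turn [ 0.    -0.001  0.001] q [ 0.54  0.16 -0.24  1.78  0.04  1.2  -1.27] F [-0.4  1.2 -0.4] pos [ 0.461  -0.1917  0.1747] w 0.367 g 24.9
```

>>> send_rows --pt "0.4 -1.7 0 0 0 0" --pt "1.2 -5.3 0 0 0 0" --pt "2.3 -10.5 0 0 0 0" --pt "3.5 -16 0 0 0 0" --pt "4.7 -21.5 0 0 0 0" --pt "5.9 -27 0 0 0 0" --pt "7.1 -32.5 0 0 0 0" --pt "8.3 -37.8 0 0 0 0" --pt "9.3 -42 0 0 0 0" --pt "9.9 -44.7 0 0 0 0"

```text
clock: 38.05
tool_pos: [0.5575, 0.2595, 0.1725]
ee_rot: [-3.141, -0.007, 0.005]
contact_force: [0.6, 0.2, -0.7]
gripper_width: 0.373
grasp_force: 24.9
```

>>> send_rows --pt "0.2 -0.8 1 0 0 0" --pt "0.2 -1.1 3 0 0 0" --pt "0.2 -1.1 5 0 0 0" --pt "0.2 -1.1 6.5 0 0 0" --pt "0.2 -1.1 7 0 0 0" --pt "0.2 -1.1 7 0 0 0"

```text
clock: 38.8
tool_pos: [0.5615, 0.2659, 0.1041]
ee_rot: [3.141, 0.0, -0.0]
contact_force: [-0.8, 0.3, 0.6]
gripper_width: 0.367
grasp_force: 24.9
```

```bash
python3 -c "
from h import *
go(.5615,.266,.071)
for n in('scene','top'):
  c=capture(n)
  s=observe()['tool_pos']
  for d in cut_out(n,'knob_cap')[:2]:
    m=np.argwhere(d['pixels']);print(n,d['confidence'],'mask',m.min(0),m.max(0))
  u=np.array([proj(c,q) for q in np.r_[circ(.016,0),circ(.016,.026)]+s-[0,0,.0048]]);print('pred',u.min(0),u.max(0))
  if n=='scene':
    save(c,'s9.png',(70,190,270,420),5)
    print('tip',proj(c,[.5615,.266,.078]),[np.round(proj(c,q),1) for q in sq(.056,.064,-.03)+[.5615,.266,0]])
"
```

```text
t 38.8 shift cm [ 0.   -0.01  3.31] turn [0. 0. 0.] q [-0.14  0.51 -0.49  1.53  0.25  1.16 -2.25] F [-0.8  0.3  0.6] pos [0.5615 0.2659 0.1041] w 0.367 g 24.9
scene 0.62 mask [276 236] [296 249]
scene 0.46 mask [115 351] [126 355]
pred [109.95694143 341.44006273] [127.89947733 356.95918143]
tip (np.float64(130.60925963818568), np.float64(346.9666624476132)) [array([134.2, 362.6]), array([124.2, 343.1]), array([136. , 329.7]), array([146.5, 349.4])]
pred [218.03293625 154.98230403] [233.10426154 172.10689264]
```

View pics/s9.png

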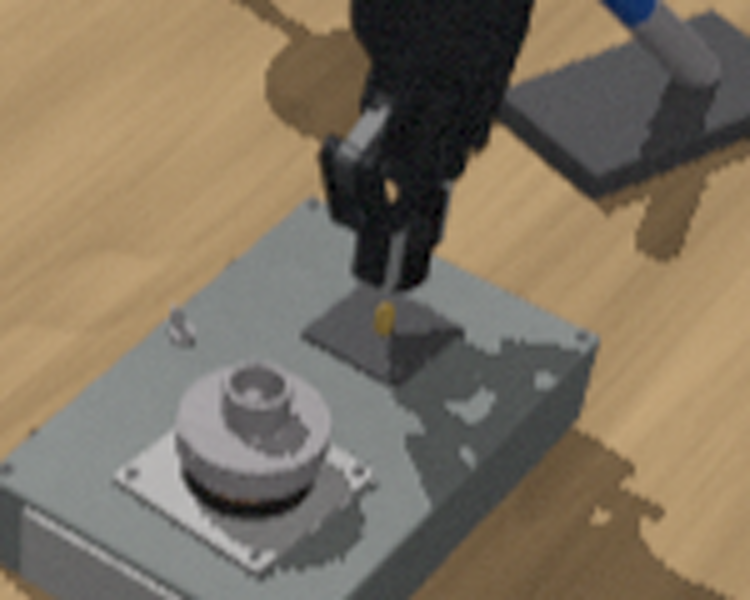

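The knob's right edge is at crop (430,260) and the shaft tip at (384,302). Both are within 1 px of the prediction. I'll lower it onto the shaft gently.

>>> send_rows --pt "0 0 0.7 0 0 0" --pt "0 0 1.5 0 0 0" --pt "0 0 1.9 0 0 0" --pt "0 0 2.2 0 0 0" --pt "0 0 2.5 0 0 0" --pt "0 0 2.8 0 0 0" --pt "0 0 3 0 0 0" --pt "0 0 3.2 0 0 0" --pt "0 0 3.3 0 0 0" --pt "0 0 3.3 0 0 0"

```text
clock: 40.25
tool_pos: [0.5615, 0.2664, 0.0713]
ee_rot: [-3.142, -0.001, 0.0]
contact_force: [-0.2, -0.3, 0.0]
gripper_width: 0.365
grasp_force: 24.9
```

>>> send_rows --pt "0 0 0.1 0 0 0" --pt "0 0 0.15 0 0 0" --pt "0 0 0.2 0 0 0" --pt "0 0 0.2 0 0 0"

```text
clock: 40.75
tool_pos: [0.5615, 0.2664, 0.0693]
ee_rot: [-3.142, -0.001, 0.0]
contact_force: [-0.6, -0.2, 0.5]
gripper_width: 0.37
grasp_force: 24.9
```

>>> send_rows --pt "0 0 0.05 0 0 0" --pt "0 0 0.1 0 0 0" --pt "0 0 0.13 0 0 0" --pt "0 0 0.13 0 0 0"

```text
clock: 41.25
tool_pos: [0.5615, 0.2665, 0.0688]
ee_rot: [-3.142, -0.001, -0.001]
contact_force: [-3.2, -1.5, 6.7]
gripper_width: 0.366
grasp_force: 25.4
```

Contact at the seated height. I'll release, clear the area and check.

>>> send_rows --pt "0 0 0 0 0 0" --pt "0 0 0 0 0 0" --pt "0 0 0 0 0 0" --pt "0 0 -0.5 0 0 0" --pt "0 0 -2 0 0 0" --pt "0 0 -5 0 0 0" --pt "0 0 -8 0 0 0" --pt "0 0 -11 0 0 0" --pt "0 0 -13 0 0 0" --pt "0 0 -14 0 0 0" --gripper -1

```text
clock: 42.5
tool_pos: [0.562, 0.2668, 0.2106]
ee_rot: [-3.14, -0.001, -0.004]
contact_force: [-0.3, -0.7, 0.4]
gripper_width: 1.0
grasp_force: 0.0
```

>>> send_rows --pt "0 2 0 0 0 0" --pt "0 7 0 0 0 0" --pt "0 12 0 0 0 0" --pt "0 18 0 0 0 0" --pt "0 24 0 0 0 0" --pt "0 29 0 0 0 0" --pt "0 32 0 0 0 0" --pt "0 33 0 0 0 0" --pt "0 33 0 0 0 0"

```text
clock: 43.62
tool_pos: [0.5612, -0.0639, 0.2074]
ee_rot: [-3.141, 0.0, 0.002]
contact_force: [0.3, 0.4, -0.2]
gripper_width: 1.001
grasp_force: 0.0
```

```bash
python3 -c "
from h import *
go(.5615,-.06,.2)
c=capture('scene');save(c,'s10.png',(80,240,240,400),3.7)
for k,z,n in(('knob_cap',.064,(.562,.266)),('bell',.084,(.567,.143))):print(k,locate(c,'scene',k,z,n))
c=capture('top')
for k,z,n in(('knob_cap',.064,(.562,.266)),('bell',.084,(.567,.143))):print(k,locate(c,'top',k,z,n))
"
```

```text
t 43.62 shift cm [ 0.03 -0.39  0.74] turn [-0.     0.001 -0.   ] q [ 0.36  0.29 -0.38  1.56  0.11  1.31 -1.6 ] F [ 0.3  0.4 -0.2] pos [ 0.5612 -0.0639  0.2074] w 1.001 g 0.0
knob_cap (array([0.56389342, 0.26314903]), np.float64(0.9959125134456794), 0.56)
bell (array([0.56895845, 0.14282253]), np.float64(0.9933481152993349), 0.57)
knob_cap (array([0.56179807, 0.26652596]), np.float64(0.7716458973944004), 0.69)
bell (array([0.5661172 , 0.14350573]), np.float64(1.0056702864436216), 0.79)
```

View pics/s10.png

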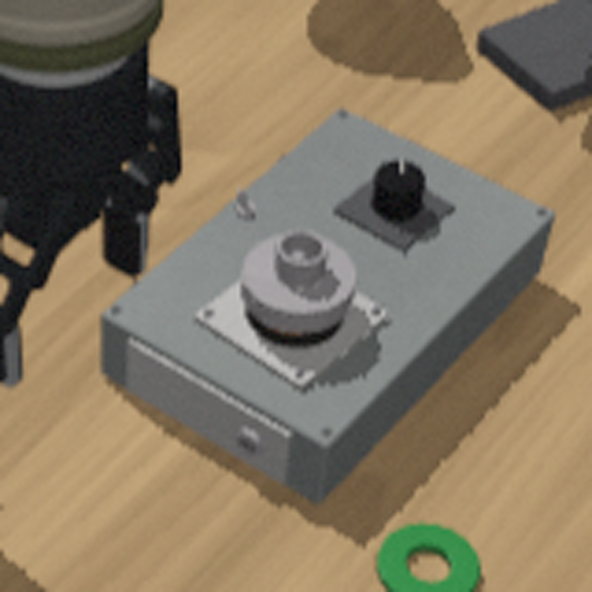

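The knob cap sits upright on the dark plate at crop (398,190). The bell covers the stack, level, at (298,285). The gripper is clear of everything, so I'm handing the job in.

```bash
python3 -c "
from bench import *
print(close_job())"
```

```text
the job is handed in; nothing more can be done
None
```

The pad ring, toroid and bell are stacked on the spigot and the knob cap is seated on its shaft, done in the order asked. I handed the job in at about 44 s; the hand-in gave no verdict.

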